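# Rebuild the comal's swing-arm pivot

## Task

Put the comal's swing arm back together on the stove's pivot pin: slide on the tall spacer first, then the wide flat washer, and last the ribbed retaining collar, pushing each one past the pin's spring bows and fully home. The pin stands off-centre in its hub, so feel for it gently: never load the stove or the pin with more than about 4 kg (40 N). Leave the jar, the molcajete and the scraper where they are.

Things in the scene. Friction and masses are not known exactly. Their poses are not given: they have to be found in the camera images.
- seat (a point): Centre of the flat top face of the steel bearing hub (64 mm across), 100 mm above the counter; z up. The stack sits on this face. NOT the pin's axis: a fixed upright steel pin, 16 mm thick, rises 72 mm from the face, its axis 7 mm off this point, in a horizontal direction that differs every time and is not measured. Its top is flat, 11 mm across, widening as a cone to 16 mm in the top 5 mm.
- bows (a point): Point straight above the hub's centre, 58.5 mm above its face: the height of the pin's spring bows. They stick out of the pin on two facing sides to 21 mm across, widest here; they begin 65 mm and end 56 mm above the hub face. A ring needs roughly 5 to 25 N downwards to slide past them and is free again below them.
- stove: Fixed grey single-burner stove, 270 x 280 mm, 88 mm high, with a thin steel comal 250 mm across over the burner, its top 113 mm above the counter, its centre 225 mm from the hub centre along the stove's +y. Origin: on the counter straight below the hub centre (the hub stands at the stove's -y side); x points away from the robot at yaw 0, z up.
- spacer: Loose steel tube, the tallest and narrowest of the three rings: 32 mm outside, 18 mm bore, 24 mm high, about 60 g. Stands upright on the counter. Origin: centre of the underside, z along the bore. Goes on first; its underside then lies on the hub face.
- washer: Loose thick steel washer, the flattest and widest: 50 mm outside, 18 mm bore, 10 mm thick, about 50 g. Lies flat on the counter. Origin: centre of the underside, z along the bore. Goes on second; at home its underside is 24 mm above the hub face.
- collar: Loose steel retaining collar with a ribbed rim: 46 mm over the ribs (the fingers meet a 42 mm body), 18 mm bore, 18 mm high, about 70 g, same both ways up. Lies flat on the counter. Origin: centre of the underside, z along the bore. Goes on last; at home its underside is 34 mm above the hub face and the spring bows stand free above its top.
- jar: Bystander: loose glass salsa jar with spring-clip lid, 84 mm across, 116 mm high, origin at the centre of its underside.
- molcajete: Bystander: fixed stone molcajete with its pestle, 184 mm across, about 160 mm high, origin on the counter under its centre.
- scraper: Bystander: loose green plastic scraper lying flat, 165 mm long, blade 90 mm wide, 15 mm high, origin on the counter where handle and blade meet.
Mind the look-alikes: they are no part of the job. What is shaped like the spacer but blue or red is not meant.

How it is judged:
By the outcome, as a careful person would: the job done as asked, in the order asked, and still so for the second after the job is handed in, with the robot touching nothing.
It also fails if it takes over 72 s, if anything falls off the work surface, if the arm or the gripper's body presses on something with over 40 N, if the wrist force passes 120 N, or if a joint passes its speed limit or range.

## Robot

A 7-joint arm with a two-finger parallel gripper is mounted at the origin on the work surface. World frame = base frame: x ahead of the robot, y to its left, z up, the work surface at z = 0. Lengths are in m, angles in rad, forces in N, time in s.
With the tool pointing down it reaches from about 0.4 to 0.85 m from the base axis. Payload 10.4 kg.
Tool frame: the origin (TCP) lies at the very end of the fingers, on their centre line; the grasp point (between the pads) lies 19 mm behind it (env.grasp_offset is the distance from the TCP to the grasp point, in m); z points along the fingers, y is the line along which they close (so a half turn about z gives the same grasp; the last joint's range is limited). The gripper opens to 87 mm and grips with 3 to 60 N. Pads are 19 mm wide; open, the fingers measure 117 mm over their backs; the gripper's body (75 mm by 190 mm) begins 51 mm behind the grasp point.
Start: joints at [-1.333, 0.332, -0.065, 1.46, 0.022, 1.35, -0.088], TCP at [0.161, 0.604, 0.223] pointing down, gripper open.
Joint ranges: [-2.6, 2.6], [-0.5, 2.12], [-1.47, 1.34], [0.16, 2.42], [-1.27, 4.41], [0.06, 2.06], [-2.6, 2.6]. Speed limits (rad/s): [2.22, 2.22, 2.79, 2.79, 3.14, 3.14, 3.14].

## Interface

Orientations are given as a unit quaternion [x, y, z, w].
In Python, from station import env, cams, job gives the robot as it stands. The module is installed in compiled form; this text tells all that it offers.
- The arm moves only by the tool arm_command, never from a script. Its argument "rows" is one flat list of numbers, 7 for each row, row after row: the shift along the tool's x, y, z in parts of the range, where 1.0 means 0.8 m, then the turn, a rotation vector about the tool's x, y, z in a scale on which 1.0 is pi rad, then the opening, from 0 (shut) to 1 (fully open). A call has 1 to 12 rows; each row is the pose to reach, as a shift and turn from the pose commanded when the call began, along the tool's axes at that moment; what a row does not reach only later rows make up. A row lasts 1/8 s, in which the tool goes at most 62.5 mm and 10.7 degrees, less where a joint would pass 70% of its speed; a pose out of reach is approached as far as the arm can. Shift and turn numbers lie between -1 and 1, and a call with a number outside is refused. A call with a gripper value outside its range is refused whole. The fingers move at their own pace and stop on an object; "squeeze" is the grip in N (left out, the last holds). Time passes only in rows, so rows that repeat a pose let the fingers close. It gives the time, the measured TCP pose, the force, the opening and the grip force at its end, in the units of the state.
- env.get_state(): the state, without advancing time (a new reading comes with each control period).
- cams.grab_frame(name): name is "side" or "top"; returns (picture, depth): 480x640x3 uint8, red, green, blue; 480x640 float32, m along the optical axis (not along the pixel's ray), 0 where there is no reading.
- cams.calibration(name): a dict with "K" (3x3 intrinsics, pixels), "dist" ([k1, k2, p1, p2, k3] as OpenCV has them; the pictures are not rectified), "world_from_camera" (4x4, takes a point from camera to world coordinates). Camera axes: x right, y down, z forward; pixel columns grow to the right and rows downward; lengths in m; the calibration is good to about 2 mm. A picture is of the moment at which its call begins. calibration takes no time and is no camera call.
- job.finish_job(): hands the job in; it is judged then, once.
The state is a dict: "clock": time; "joint_pos": joint angles; "qd": joint speeds; "effort": joint torques, N m; "eef_pos": TCP position; "eef_rot": TCP orientation; "ft_force": force on the tool from outside, world axes, zero at the start; "ft_torque": the same for the moment, N m; "grip_width": finger opening in m; "gripper_force": force on a finger pad.
Only numpy, scipy, OpenCV 4.12 (cv2) and the standard library are available. Lean on these libraries where they do the work, as an engineer would, in place of code of your own. Each camera call takes 0.05 s, during which the arm holds its last target. There are 200 camera calls.

## Working session

There is one attempt and no reset: what is moved stays moved. The work goes in short steps, Python scripts to look and compute and a tool call to move; the robot and the scene stay as the last step left them, time stands still between calls to the robot, and variables do not carry over. Pictures are saved under pics/ and viewed, at most 11 in all, crops included, and the job is handed in when it is done.

Besides the shell and the picture viewer there is one more tool, called after "Call:" as a command line: name --argument value ..., lists and objects as JSON in quotes. arm_command: Moves the arm, as the interface text tells. Its arguments: {"type":"object","properties":{"rows":{"type":"array"},"squeeze":{"type":"number"}},"required":["rows"]}

```bash
mkdir -p pics; cat > h.py <<'E'
import numpy as np, cv2, pickle
from station import env,cams,job
def grab(n):
    p,d=cams.grab_frame(n); pickle.dump((p,d,cams.calibration(n)),open(f'{n}.pkl','wb')); return p,d
def load(n): return pickle.load(open(f'{n}.pkl','rb'))
def ray(c,u,v):
    x=cv2.undistortPoints(np.array([[[u,v]]],float),c['K'],np.array(c['dist']))[0,0]
    T=np.array(c['world_from_camera']); return T[:3,3],T[:3,:3]@np.array([x[0],x[1],1])
def at_z(c,u,v,z):
    o,r=ray(c,u,v); return o+r*(z-o[2])/r[2]
def at_d(c,u,v,d):
    o,r=ray(c,u,v); return o+r*d
def proj(c,P):
    T=np.linalg.inv(np.array(c['world_from_camera'])); r,_=cv2.Rodrigues(T[:3,:3])
    return cv2.projectPoints(np.array(P,float).reshape(-1,1,3),r,T[:3,3],c['K'],np.array(c['dist']))[0][:,0]
E
python3 - <<'E'
from h import *
for n in('top','side'):
    p,d=grab(n); cv2.imwrite(f'pics/{n}0.png',p[...,::-1]); print(np.array(cams.calibration(n)['world_from_camera']).round(3), cams.calibration(n)['K'])
s=env.get_state(); print(s)
E
```

```text
[[ 0.016 -0.997  0.073  0.543]
 [-1.    -0.017 -0.004 -0.203]
 [ 0.005 -0.073 -0.997  0.988]
 [ 0.     0.     0.     1.   ]] [[488.84552245   0.         328.41420749]
 [  0.         488.84552245 243.18708328]
 [  0.           0.           1.        ]]
[[-0.691 -0.519  0.504  0.19 ]
 [-0.723  0.491 -0.486  0.191]
 [ 0.005 -0.7   -0.714  0.663]
 [ 0.     0.     0.     1.   ]] [[471.61794705   0.         320.19658745]
 [  0.         471.61794705 241.15458135]
 [  0.           0.           1.        ]]
{'clock': 0.1, 'joint_pos': array([-1.33256705,  0.33282046, -0.06469144,  1.4608464 ,  0.02160357,
        1.34986393, -0.08856747]), 'qd': array([-1.12339794e-03, -5.59327836e-05, -3.01277505e-04, -2.59668327e-03,
        1.31563888e-03,  2.41937587e-03, -9.56398903e-04]), 'effort': array([ 1.04546933e-03, -6.24544072e+01,  2.42278894e-02, -3.90714562e+01,
       -6.15235046e-02,  3.67019547e-02,  4.19059995e-05]), 'eef_pos': array([0.16109933, 0.60353915, 0.22183133]), 'eef_rot': array([ 1.30072900e-01,  9.91504238e-01, -6.19258549e-04, -5.08127210e-05]), 'ft_force': array([-0.52168605, -0.13519685,  0.36778158]), 'ft_torque': array([ 0.01992896, -0.00467482, -0.03220422]), 'gripper_force': 0.0, 'grip_width': 0.08677092204154134}
```

View pics/top0.png

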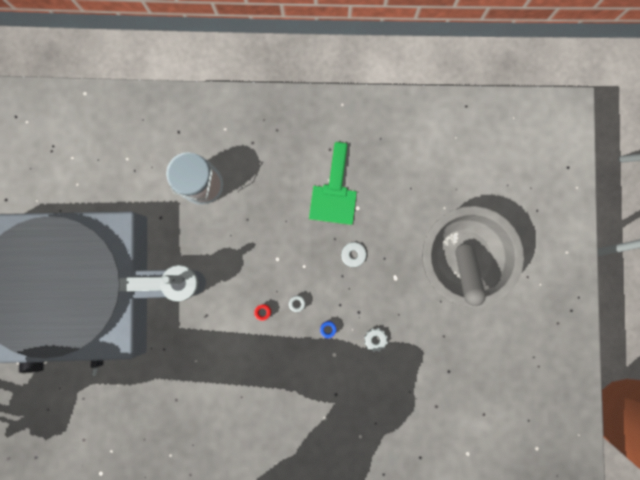

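View pics/side0.png

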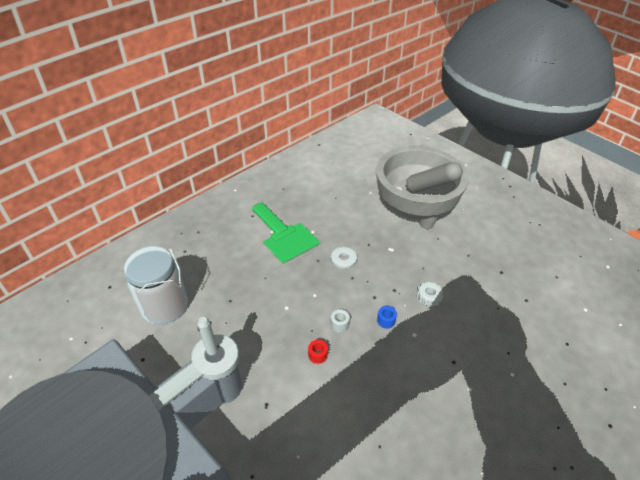

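```bash
python3 - <<'E'
from h import *
T=load('top');S=load('side')
def ring(name,zt,ct,cs,r=16):
    for n,(p,d,c),(u,v) in(('top',T,ct),('side',S,cs)):
        hsv=cv2.cvtColor(p,cv2.COLOR_RGB2HSV)
        m=((hsv[...,2]>185)&(hsv[...,1]<40)).astype(np.uint8)
        w=np.zeros_like(m); w[v-r:v+r,u-r:u+r]=m[v-r:v+r,u-r:u+r]
        k,l,st,_=cv2.connectedComponentsWithStats(w)
        if k<2: print(name,n,'none',hsv[v-8:v+9:4,u-8:u+9:4,2]); continue
        i=1+st[1:,4].argmax(); ys,xs=np.nonzero(l==i)
        cn=max(cv2.findContours((l==i).astype(np.uint8),0,1)[0],key=len)
        e=cv2.fitEllipse(cv2.convexHull(cn))
        dd=d[v-r:v+r,u-r:u+r]; 
        print(name,n,st[i],np.round(e[0],1),np.round(e[1],1),'->',at_z(c,*e[0],zt).round(4))
ring('spacer',.024,(296,304),(340,317));ring('washer',.010,(353,254),(344,257));ring('collar',.018,(376,339),(430,291))
ring('hub',.1,(179,284),(215,357),26)
tiles=[]
for (p,d,c),(u,v) in((T,(179,284)),(S,(215,350)),(T,(296,304)),(T,(376,339)),(S,(340,320)),(S,(430,293))):
    t=cv2.resize(p[v-32:v+32,u-32:u+32],None,fx=4,fy=4,interpolation=cv2.INTER_CUBIC); tiles.append(cv2.copyMakeBorder(t,0,4,0,4,0))
im=np.vstack([np.hstack(tiles[:3]),np.hstack(tiles[3:])]); cv2.imwrite('pics/t1.png',im[...,::-1])
# hub depth
p,d,c=T
for u in range(160,200,4): print([round(at_d(c,u,v,d[v,u])[2],3) for v in range(266,304,4)])
E
```

```text
spacer top [288 297  16  15 114] [295.7 303.9] [15.1 15.6] -> [ 0.4942 -0.145   0.024 ]
spacer side [330 309  19  23 252] [339.  319.9] [19.3 22.3] -> [ 0.4899 -0.1419  0.024 ]
washer top [341 243  24  24 388] [352.7 254.6] [23.6 24.1] -> [ 0.5933 -0.2561  0.01  ]
washer side [331 247  26  22 402] [343.3 256.9] [22.  25.1] -> [ 0.5917 -0.2567  0.01  ]
collar top [365 330  21  19 237] [374.8 339.3] [18.5 21.4] -> [ 0.4276 -0.301   0.018 ]
collar side [417 281  24  25 339] [428.2 292.3] [22.2 25.6] -> [ 0.4257 -0.2989  0.018 ]
hub top [153 266  43  35 732] [174.  283.4] [34.3 43.5] -> [0.5316 0.0703 0.1   ]
hub side [ 189  331   48   52 1291] [210.7 355.9] [43.6 61.6] -> [0.532  0.0673 0.1   ]
[np.float64(-0.0), np.float64(0.083), np.float64(0.088), np.float64(0.099), np.float64(0.098), np.float64(0.096), np.float64(0.097), np.float64(0.988), np.float64(0.0), np.float64(-0.001)]
[np.float64(-0.0), np.float64(0.081), np.float64(0.099), np.float64(0.171), np.float64(0.173), np.float64(0.097), np.float64(0.098), np.float64(0.099), np.float64(-0.0), np.float64(0.002)]
[np.float64(0.001), n
[... 784 characters left out ...]
np.float64(0.101), np.float64(0.102), np.float64(0.101), np.float64(0.101), np.float64(0.099), np.float64(0.101), np.float64(-0.001)]
[np.float64(-0.001), np.float64(0.098), np.float64(0.1), np.float64(0.096), np.float64(0.101), np.float64(0.099), np.float64(0.099), np.float64(0.098), np.float64(0.097), np.float64(0.0)]
[np.float64(-0.001), np.float64(0.089), np.float64(0.102), np.float64(0.099), np.float64(0.099), np.float64(0.101), np.float64(0.1), np.float64(0.097), np.float64(-0.001), np.float64(0.0)]
[np.float64(0.0), np.float64(-0.004), np.float64(0.052), np.float64(0.098), np.float64(0.099), np.float64(0.095), np.float64(0.09), np.float64(0.03), np.float64(-0.001), np.float64(-0.003)]
```

View pics/t1.png

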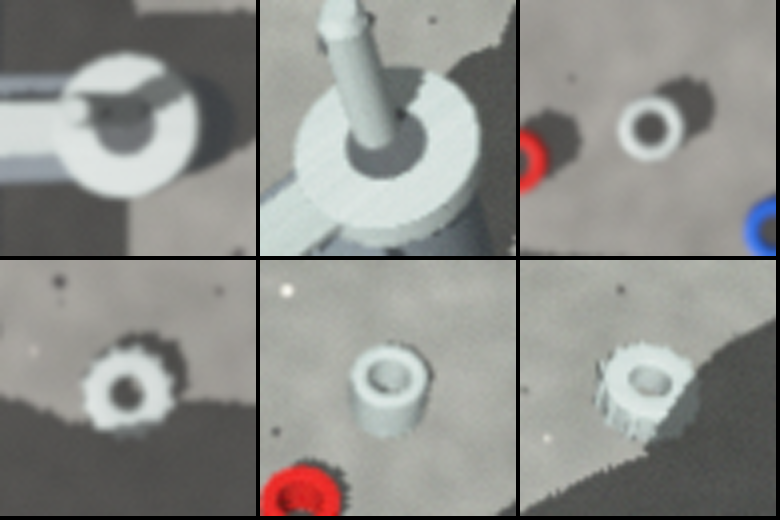

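```bash
python3 - <<'E'
from h import *
T=load('top');S=load('side')
tiles=[]
for (p,d,c),(u0,v0) in((T,(150,260)),(S,(185,312))):
    h=75 if c is S[2] else 48; w=56
    f=8 
    t=cv2.resize(p[v0:v0+h,u0:u0+w],None,fx=7,fy=7,interpolation=cv2.INTER_CUBIC)
    for k in range(0,w,10): cv2.putText(t,str(u0+k),(k*7,8),0,.3,(255,0,0)); t[:12,k*7]=(255,0,0)
    for k in range(0,h,10): cv2.putText(t,str(v0+k),(0,k*7+4),0,.3,(255,0,0))
    tiles.append(cv2.copyMakeBorder(t,0,75*7-t.shape[0],0,4,0))
    # hub top outline candidates, from pixel centre
im=np.hstack(tiles); cv2.imwrite('pics/t2.png',im[...,::-1])
# hub plane points by depth: circle fit
for n,(p,d,c),(u,v) in(('top',T,(179,284)),('side',S,(215,360))):
    pts=[]
    for vv in range(v-40,v+40):
        for uu in range(u-40,u+40):
            if d[vv,uu]>0:
                P=at_d(c,uu,vv,d[vv,uu]); 
                if .13<P[2]<.19: pts.append(P)
    pts=np.array(pts); print(n,len(pts))
    for z in np.arange(.13,.185,.01):
        q=pts[abs(pts[:,2]-z)<.005]; print(round(z,3),len(q),np.median(q,0).round(4) if len(q) else '')
E
```

```text
top 129
0.13 7 [0.5397 0.0577 0.1324]
0.14 15 [0.5397 0.0563 0.1401]
0.15 16 [0.5405 0.0569 0.1488]
0.16 16 [0.5397 0.0569 0.1605]
0.17 75 [0.5396 0.0618 0.1707]
0.18 0 
side 296
0.13 20 [0.5319 0.0625 0.133 ]
0.14 60 [0.5324 0.0635 0.1401]
0.15 54 [0.5329 0.0638 0.1504]
0.16 68 [0.533  0.0627 0.16  ]
0.17 94 [0.5353 0.063  0.1692]
0.18 0
```

View pics/t2.png

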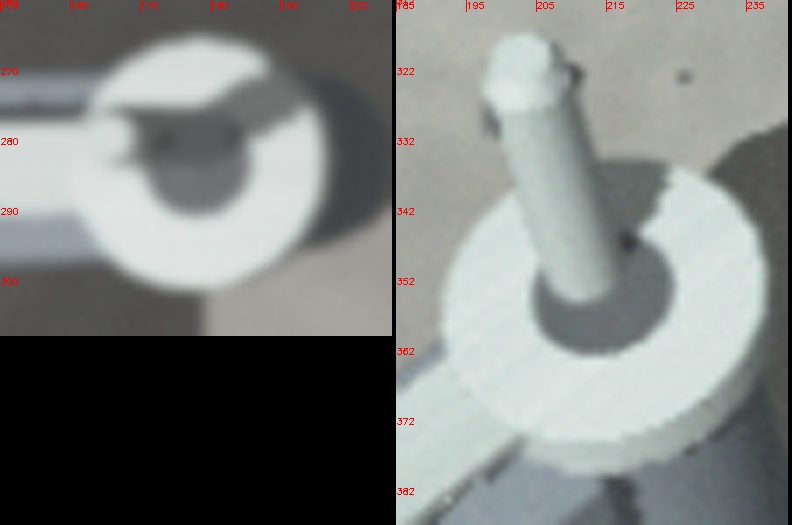

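```bash
python3 - <<'E'
from h import *
from scipy.optimize import least_squares
T=load('top')[2];S=load('side')[2]
o=-.43
print('hub top',at_z(T,178.8+o,283.4+o,.1).round(4),'side',at_z(S,214.8+o,354.7+o,.1).round(4))
print('pin top', at_z(T,166.4+o,280.1+o,.172).round(4),'side',at_z(S,203.9+o,319.6+o,.172).round(4))
print('pin base side',at_z(S,211.6+o,350.3+o,.1).round(4))
for n,P in(('pin',[.5376,.0625,.172]),): print(proj(T,P),proj(S,P))
E
```

```text
hub top [0.5325 0.0625 0.1   ] side [0.5307 0.0621 0.1   ]
pin top [0.5385 0.0616 0.172 ] side [0.5386 0.0593 0.172 ]
pin base side [0.5395 0.0613 0.1   ]
[[165.40583447 280.20758367]] [[201.77716136 321.08473593]]
```

```bash
cat >> h.py <<'E'
from scipy.spatial.transform import Rotation as Ro
def rel(P):
    s=env.get_state(); R=Ro.from_quat(s['eef_rot']); return (R.inv().apply(np.array(P)-s['eef_pos'])).round(4)
E
python3 - <<'E'
from h import *
T=load('top')[2];S=load('side')[2]
print('spacer',at_z(T,296.1,303.6,.024),at_z(S,339.9,315.9,.024))
print('washer',at_z(T,352.7,254.6,.01),at_z(S,343.3,256.9,.01))
print('collar',at_z(T,375.6,339.9,.018),at_z(S,429.9,290.1,.018))
print(rel([.4935,-.144,.222]),rel([.4935,-.144,.06]))
E
```

```text
spacer [ 0.49481436 -0.1457062   0.024     ] [ 0.49444779 -0.14860694  0.024     ]
washer [ 0.59336667 -0.25611467  0.01      ] [ 0.59157076 -0.25663639  0.01      ]
collar [ 0.42642636 -0.30259662  0.018     ] [ 0.42665509 -0.30500965  0.018     ]
[-0.514  -0.6365  0.0007] [-0.514  -0.6363  0.1627]
```

Careful with the scale: shifts go in shares of 0.8 m and turns go in shares of pi rad. That gives: -0.639 m / 0.8 = -0.7988, -0.516 m / 0.8 = -0.645, -0.261 rad / 3.1416 = -0.0831.

Call:
arm_command --rows '[-0.645,-0.7988,0,0,0,-0.0831,0.55,-0.645,-0.7988,0,0,0,-0.0831,0.55,-0.645,-0.7988,0,0,0,-0.0831,0.55,-0.645,-0.7988,0,0,0,-0.0831,0.55,-0.645,-0.7988,0,0,0,-0.0831,0.55,-0.645,-0.7988,0,0,0,-0.0831,0.55,-0.645,-0.7988,0,0,0,-0.0831,0.55,-0.645,-0.7988,0,0,0,-0.0831,0.55,-0.645,-0.7988,0,0,0,-0.0831,0.55,-0.645,-0.7988,0,0,0,-0.0831,0.55,-0.645,-0.7988,0,0,0,-0.0831,0.55,-0.645,-0.7988,0,0,0,-0.0831,0.55]' --squeeze 30

```text
clock: 1.6
eef_pos: [0.4663, -0.0833, 0.2226]
eef_rot: [-0.0, 1.0, 0.0, 0.0]
ft_force: [0.5, 1.1, -0.2]
grip_width: 0.0478
gripper_force: 0.0
```

In the tool's units: 0.16 m / 0.8 = 0.2, -0.064 m / 0.8 = -0.08.

Call:
arm_command --rows '[-0.035,-0.08,0,0,0,0,0.55,-0.035,-0.08,0.075,0,0,0,0.55,-0.035,-0.08,0.15,0,0,0,0.55,-0.035,-0.08,0.2,0,0,0,0.55,-0.035,-0.08,0.2,0,0,0,0.55,-0.035,-0.08,0.2,0,0,0,0.55]'

```text
clock: 2.35
eef_pos: [0.4948, -0.1457, 0.064]
eef_rot: [-0.0, 1.0, -0.0, 0.001]
ft_force: [0.0, 0.9, 0.1]
grip_width: 0.0477
gripper_force: 0.0
```

```bash
python3 - <<'E'
from h import *
print(rel([.4946,-.147,.003])); tiles=[]
for n,(u,v),f in(('top',(296,304),5),('side',(340,300),5)):
    p,d=grab(n); t=cv2.resize(p[v-40:v+40,u-40:u+40],None,fx=f,fy=f,interpolation=cv2.INTER_CUBIC); tiles.append(t)
cv2.imwrite('pics/t3.png',np.hstack(tiles)[...,::-1])
E
```

```text
[ 0.0003 -0.0013  0.061 ]
```

View pics/t3.png

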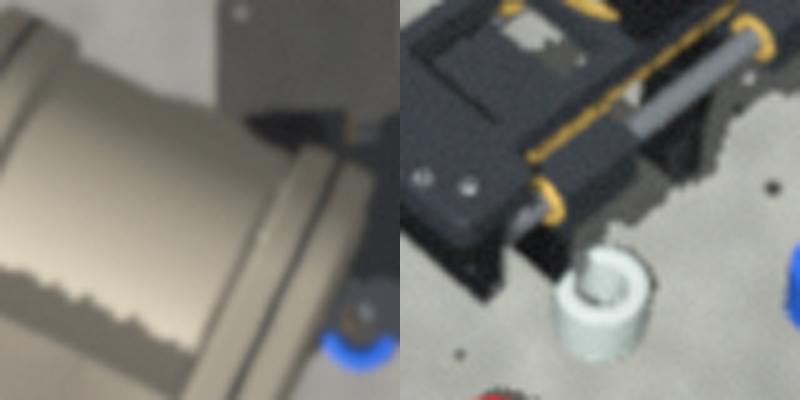

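The side crop shows the spacer at about (600,300) of the enlarged tile, below the fingers, and the red and blue rings clear of them. I'm descending to grasp.

In the tool's units: 0.059 m / 0.8 = 0.0738, 0.05 m / 0.8 = 0.0625.

Call:
arm_command --rows '[0,-0.0013,0.0375,0,0,0,0.55,0,-0.0013,0.0625,0,0,0,0.55,0,-0.0013,0.0738,0,0,0,0.55,0,-0.0013,0.0738,0,0,0,0.55,0,-0.0013,0.0738,0,0,0,0.55]'

```text
clock: 3.08
eef_pos: [0.4947, -0.1465, 0.0045]
eef_rot: [-0.0, 1.0, 0.0, 0.001]
ft_force: [-0.1, 0.7, -0.2]
grip_width: 0.048
gripper_force: 0.0
```

Call:
arm_command --rows '[0,0,0,0,0,0,0.3,0,0,0,0,0,0,0.2,0,0,0,0,0,0,0.2,0,0,0,0,0,0,0.2]' --squeeze 40

```text
clock: 3.58
eef_pos: [0.4941, -0.1464, 0.0038]
eef_rot: [-0.0, 1.0, 0.0, 0.0]
ft_force: [-0.9, 1.4, 5.5]
grip_width: 0.0308
gripper_force: 40.0
```

In the tool's units: 0.208 m / 0.8 = 0.26, -0.19 m / 0.8 = -0.2375.

Call:
arm_command --rows '[0,0,-0.0625,0,0,0,0.2,0,0,-0.1375,0,0,0,0.2,0,0,-0.2,0,0,0,0.2,-0.025,0.05,-0.2375,0,0,0,0.2,-0.04,0.1125,-0.2375,0,0,0,0.2,-0.0556,0.175,-0.2375,0,0,0,0.2,-0.0556,0.225,-0.2375,0,0,0,0.2,-0.0556,0.26,-0.2375,0,0,0,0.2,-0.0556,0.26,-0.2375,0,0,0,0.2,-0.0556,0.26,-0.2375,0,0,0,0.2,-0.0556,0.26,-0.2375,0,0,0,0.2]'

```text
clock: 4.95
eef_pos: [0.5385, 0.0604, 0.1935]
eef_rot: [0.001, 1.0, -0.0, 0.0]
ft_force: [0.2, -0.8, -0.0]
grip_width: 0.0308
gripper_force: 40.0
```

```bash
python3 - <<'E'
from h import *
s=env.get_state(); print(s['eef_pos'],s['ft_force'],s['ft_torque']); tiles=[]
for n,(u,v),f in(('top',(170,280),5),('side',(205,330),5)):
    p,d=grab(n); t=cv2.resize(p[v-50:v+50,u-40:u+40],None,fx=f,fy=f,interpolation=cv2.INTER_CUBIC); tiles.append(t)
cv2.imwrite('pics/t4.png',np.hstack(tiles)[...,::-1])
E
```

```text
[0.53845517 0.06035931 0.19354991] [ 0.21333139 -0.75655002 -0.00444995] [-0.00793291  0.04538002 -0.0168179 ]
```

View pics/t4.png

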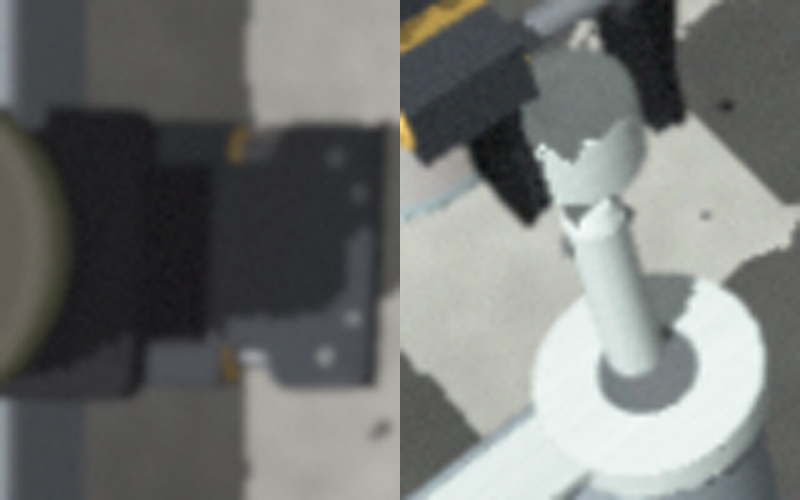

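In the tool's units: 0.019 m / 0.8 = 0.0238, 0.018 m / 0.8 = 0.0225.

Call:
arm_command --rows '[0,0.0013,0.0125,0,0,0,0.2,0,0.0013,0.0188,0,0,0,0.2,0,0.0013,0.0225,0,0,0,0.2,0,0.0013,0.0238,0,0,0,0.2,0,0.0013,0.0238,0,0,0,0.2]'

```text
clock: 5.68
eef_pos: [0.5385, 0.0626, 0.1746]
eef_rot: [-0.0, 1.0, 0.0, 0.0]
ft_force: [-1.0, -0.8, -0.2]
grip_width: 0.0307
gripper_force: 40.0
```

Call:
arm_command --rows '[0,-0.0013,0.0013,0,0,0,0.2,0,-0.0013,0.0025,0,0,0,0.2,0,-0.0013,0.0025,0,0,0,0.2]'

```text
clock: 6.05
eef_pos: [0.5384, 0.0616, 0.1725]
eef_rot: [-0.0, 1.0, 0.0, -0.0]
ft_force: [0.6, 0.4, 0.0]
grip_width: 0.0307
gripper_force: 40.0
```

In the tool's units: 0.002 m / 0.8 = 0.0025, 0.001 m / 0.8 = 0.0013.

Call:
arm_command --rows '[0,0,0.0013,0,0,0,0.2,0,0,0.0025,0,0,0,0.2,0,0,0.0025,0,0,0,0.2]'

```text
clock: 6.42
eef_pos: [0.5385, 0.0618, 0.1705]
eef_rot: [-0.0, 1.0, 0.0, 0.0]
ft_force: [0.3, 0.6, -1.1]
grip_width: 0.0308
gripper_force: 40.0
```

In the tool's units: 0.002 m / 0.8 = 0.0025, 0.001 m / 0.8 = 0.0013.

Call:
arm_command --rows '[0,0,0.0013,0,0,0,0.2,0,0,0.0025,0,0,0,0.2,0,0,0.0025,0,0,0,0.2]'

```text
clock: 6.8
eef_pos: [0.5384, 0.0618, 0.1685]
eef_rot: [-0.0, 1.0, 0.0, 0.0]
ft_force: [0.9, 1.9, -0.8]
grip_width: 0.031
gripper_force: 40.0
```

In the tool's units: 0.002 m / 0.8 = 0.0025, 0.001 m / 0.8 = 0.0013.

Call:
arm_command --rows '[0,0,0.0013,0,0,0,0.2,0,0,0.0025,0,0,0,0.2,0,0,0.0025,0,0,0,0.2]' --squeeze 55

```text
clock: 7.18
eef_pos: [0.5385, 0.0618, 0.1665]
eef_rot: [-0.0, 1.0, 0.0, 0.0]
ft_force: [1.5, 1.1, 0.3]
grip_width: 0.0305
gripper_force: 55.0
```

In the tool's units: 0.002 m / 0.8 = 0.0025, 0.001 m / 0.8 = 0.0013.

Call:
arm_command --rows '[0,0,0.0013,0,0,0,0.2,0,0,0.0025,0,0,0,0.2,0,0,0.0025,0,0,0,0.2]'

```text
clock: 7.55
eef_pos: [0.5384, 0.062, 0.1645]
eef_rot: [-0.0, 1.0, 0.0, -0.0]
ft_force: [0.2, 3.9, 1.4]
grip_width: 0.031
gripper_force: 55.0
```

In the tool's units: 0.002 m / 0.8 = 0.0025, 0.001 m / 0.8 = 0.0013.

Call:
arm_command --rows '[0,0,0.0013,0,0,0,0.2,0,0,0.0025,0,0,0,0.2,0,0,0.0025,0,0,0,0.2]'

```text
clock: 7.92
eef_pos: [0.5386, 0.0619, 0.1629]
eef_rot: [-0.0, 1.0, 0.0, 0.0]
ft_force: [-0.5, 3.9, 6.0]
grip_width: 0.0304
gripper_force: 55.0
```

In the tool's units: 0.002 m / 0.8 = 0.0025, 0.0005 m / 0.8 = 0.0006.

Call:
arm_command --rows '[0,0.0006,0.0013,0,0,0,0.2,0,0.0006,0.0025,0,0,0,0.2,0,0.0006,0.0025,0,0,0,0.2]'

```text
clock: 8.3
eef_pos: [0.5382, 0.0621, 0.16]
eef_rot: [-0.0, 1.0, -0.0, -0.0]
ft_force: [2.1, 2.8, -2.0]
grip_width: 0.0306
gripper_force: 55.0
```

In the tool's units: 0.002 m / 0.8 = 0.0025, 0.001 m / 0.8 = 0.0013.

Call:
arm_command --rows '[0,0,0.0013,0,0,0,0.2,0,0,0.0025,0,0,0,0.2,0,0,0.0025,0,0,0,0.2]'

```text
clock: 8.68
eef_pos: [0.5384, 0.0621, 0.1583]
eef_rot: [-0.0, 1.0, -0.0, -0.0]
ft_force: [0.5, 2.5, -0.3]
grip_width: 0.0305
gripper_force: 55.0
```

In the tool's units: 0.028 m / 0.8 = 0.035, 0.024 m / 0.8 = 0.03.

Call:
arm_command --rows '[0,0,0.005,0,0,0,0.2,0,0,0.01,0,0,0,0.2,0,0,0.015,0,0,0,0.2,0,0,0.02,0,0,0,0.2,0,0,0.025,0,0,0,0.2,0,0,0.03,0,0,0,0.2,0,0,0.035,0,0,0,0.2]'

```text
clock: 9.55
eef_pos: [0.5384, 0.062, 0.1301]
eef_rot: [-0.0, 1.0, -0.0, 0.0]
ft_force: [1.6, 1.2, 0.6]
grip_width: 0.0304
gripper_force: 55.0
```

In the tool's units: 0.022 m / 0.8 = 0.0275, 0.02 m / 0.8 = 0.025.

Call:
arm_command --rows '[0,0,0.0063,0,0,0,0.2,0,0,0.0125,0,0,0,0.2,0,0,0.0188,0,0,0,0.2,0,0,0.025,0,0,0,0.2,0,0,0.0275,0,0,0,0.2,0,0,0.0275,0,0,0,0.2]'

```text
clock: 10.3
eef_pos: [0.5383, 0.0621, 0.1083]
eef_rot: [-0.0, 1.0, -0.0, -0.0]
ft_force: [0.6, 0.5, -1.4]
grip_width: 0.0302
gripper_force: 55.0
```

In the tool's units: 0.004 m / 0.8 = 0.005, 0.003 m / 0.8 = 0.0038.

Call:
arm_command --rows '[0,0,0.0025,0,0,0,0.2,0,0,0.0038,0,0,0,0.2,0,0,0.005,0,0,0,0.2,0,0,0.005,0,0,0,0.2]'

```text
clock: 10.8
eef_pos: [0.5384, 0.0621, 0.1044]
eef_rot: [-0.0, 1.0, -0.0, -0.0]
ft_force: [0.3, 0.8, -1.2]
grip_width: 0.0305
gripper_force: 55.0
```

In the tool's units: 0.001 m / 0.8 = 0.0013, 0.0005 m / 0.8 = 0.0006.

Call:
arm_command --rows '[0,0,0.0006,0,0,0,0.2,0,0,0.0013,0,0,0,0.2,0,0,0.0013,0,0,0,0.2]'

```text
clock: 11.18
eef_pos: [0.5384, 0.0621, 0.1038]
eef_rot: [-0.0, 1.0, 0.0, -0.0]
ft_force: [-2.5, -0.9, 4.8]
grip_width: 0.0305
gripper_force: 55.0
```

In the tool's units: -0.318 m / 0.8 = -0.3975, -0.06 m / 0.8 = -0.075.

Call:
arm_command --rows '[0,0,0,0,0,0,0.5,0,0,0,0,0,0,0.5,0,0,-0.025,0,0,0,0.6,0,0,-0.075,0,0,0,0.6,0,0,-0.125,0,0,0,0.6,-0.025,-0.0625,-0.125,0,0,0,0.8,-0.0375,-0.125,-0.125,0,0,0,0.8,-0.05,-0.2,-0.125,0,0,0,0.8,-0.0625,-0.275,-0.1125,0,0,0,0.8,-0.0675,-0.35,-0.0375,0,0,0,0.8,-0.0675,-0.3975,0.0375,0,0,0,0.8,-0.0675,-0.3975,0.075,0,0,0,0.8]' --squeeze 40

```text
clock: 12.68
eef_pos: [0.592, -0.2587, 0.042]
eef_rot: [0.001, 1.0, -0.001, 0.0]
ft_force: [0.1, 0.7, -0.7]
grip_width: 0.0698
gripper_force: 0.0
```

```bash
python3 - <<'E'
from h import *
s=env.get_state(); print(s['eef_pos'],s['grip_width']); print(rel([.5925,-.2563,.003]));tiles=[]
for n,(u,v),f in(('top',(175,280),5),('side',(215,340),5)):
    p,d=grab(n); t=cv2.resize(p[v-50:v+50,u-40:u+40],None,fx=f,fy=f,interpolation=cv2.INTER_CUBIC); tiles.append(t)
    c=cams.calibration(n)
    if n=='top':
        for u in range(164,196,4): print([round(float(at_d(c,u,v,d[v,u])[2]),3) for v in range(266,304,4)])
cv2.imwrite('pics/t5.png',np.hstack(tiles)[...,::-1])
E
```

```text
[ 0.59196162 -0.25866319  0.04200922] 0.06984881969206838
[-0.0005  0.0024  0.039 ]
[0.001, 0.08, 0.098, 0.171, 0.17, 0.101, 0.103, 0.1, 0.003, 0.0]
[-0.0, 0.099, 0.124, 0.172, 0.173, 0.099, 0.1, 0.099, 0.098, 0.002]
[-0.001, 0.097, 0.121, 0.158, 0.155, 0.126, 0.102, 0.099, 0.099, 0.003]
[0.1, 0.1, 0.123, 0.138, 0.13, 0.123, 0.098, 0.101, 0.1, -0.002]
[0.1, 0.097, 0.122, 0.12, 0.124, 0.123, 0.103, 0.102, 0.1, -0.002]
[-0.002, 0.099, 0.111, 0.122, 0.121, 0.107, 0.103, 0.101, 0.102, 0.002]
[-0.002, 0.1, 0.102, 0.099, 0.099, 0.102, 0.097, 0.101, 0.095, -0.001]
[-0.0, 0.085, 0.098, 0.101, 0.099, 0.1, 0.097, 0.099, -0.0, -0.002]
```

View pics/t5.png

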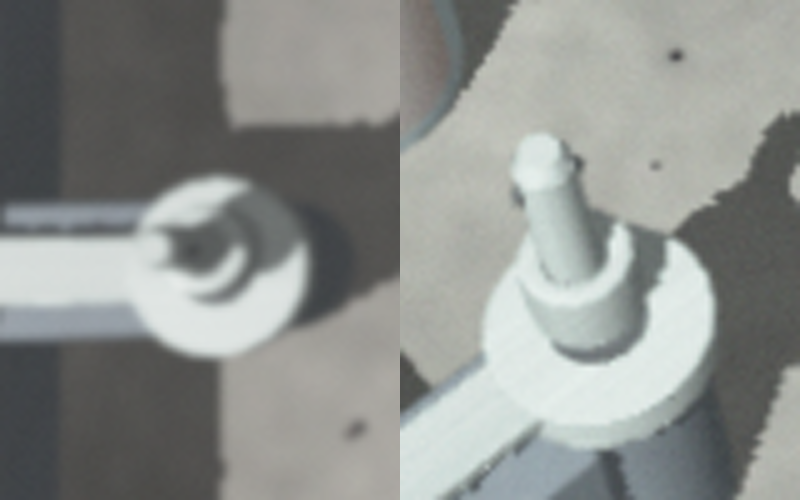

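The spacer stands upright around the pin on the hub face (side tile (585,300)), with its top at about 0.123 m as expected. Next is the washer.

In the tool's units: 0.0395 m / 0.8 = 0.0494, 0.035 m / 0.8 = 0.0438.

Call:
arm_command --rows '[0,0,0,0,0,0,0.8,0,0,0.025,0,0,0,0.8,0,0,0.0438,0,0,0,0.8,0,0,0.0494,0,0,0,0.8,0,0,0.0494,0,0,0,0.8,0,0,0.0494,0,0,0,0.8]'

```text
clock: 13.52
eef_pos: [0.5928, -0.256, 0.0045]
eef_rot: [-0.0, 1.0, -0.0, 0.0]
ft_force: [-0.1, 0.4, 0.5]
grip_width: 0.0695
gripper_force: 0.0
```

Call:
arm_command --rows '[0,0,0.0025,0,0,0,0.8,0,0,0.0025,0,0,0,0.6,0,0,0.0025,0,0,0,0.4,0,0,0.0025,0,0,0,0.4,0,0,0.0025,0,0,0,0.4,0,0,0.0025,0,0,0,0.4]' --squeeze 50

```text
clock: 14.28
eef_pos: [0.5925, -0.2559, 0.0021]
eef_rot: [-0.0, 1.0, 0.0, 0.0]
ft_force: [-0.0, -0.2, 0.1]
grip_width: 0.0483
gripper_force: 50.0
```

In the tool's units: 0.318 m / 0.8 = 0.3975, 0.054 m / 0.8 = 0.0675.

Call:
arm_command --rows '[0,0,-0.0625,0,0,0,0.4,0,0,-0.1375,0,0,0,0.4,0,0.025,-0.2,0,0,0,0.4,0.0125,0.075,-0.235,0,0,0,0.4,0.025,0.15,-0.235,0,0,0,0.4,0.0438,0.225,-0.235,0,0,0,0.4,0.0563,0.3,-0.235,0,0,0,0.4,0.0675,0.3625,-0.235,0,0,0,0.4,0.0675,0.3975,-0.235,0,0,0,0.4,0.0675,0.3975,-0.235,0,0,0,0.4,0.0675,0.3975,-0.235,0,0,0,0.4]'

```text
clock: 15.65
eef_pos: [0.5384, 0.0612, 0.19]
eef_rot: [0.0, 1.0, -0.0, 0.0]
ft_force: [-0.0, -0.6, -0.6]
grip_width: 0.0477
gripper_force: 50.0
```

```bash
python3 - <<'E'
from h import *
s=env.get_state(); print(s['eef_pos'],s['ft_force'],rel([.5384,.0621,.172])); 
n,(u,v),f='side',(205,325),6
p,d=grab(n); t=cv2.resize(p[v-50:v+50,u-50:u+50],None,fx=f,fy=f,interpolation=cv2.INTER_CUBIC)
cv2.imwrite('pics/t6.png',t[...,::-1])
E
```

```text
[0.53842168 0.06116302 0.19004937] [-0.01905712 -0.55612517 -0.59639214] [0.     0.0009 0.018 ]
```

View pics/t6.png

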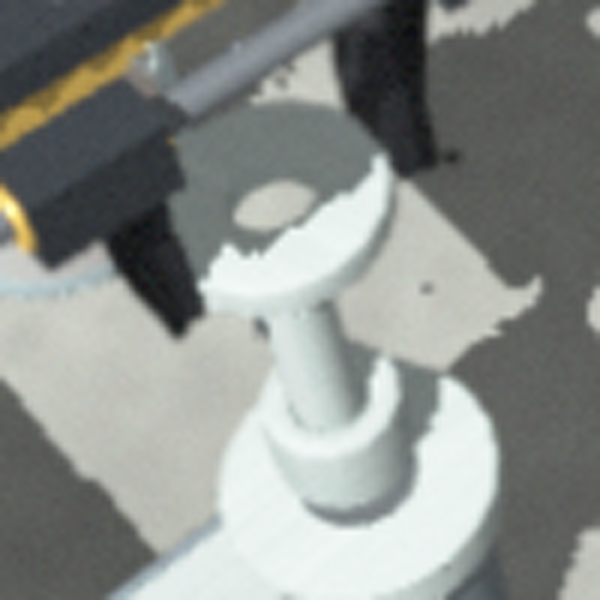

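The washer is level in the fingers, with its bore at about (275,205) on the line of the pin. I'm lowering it gently.

In the tool's units: 0.018 m / 0.8 = 0.0225, 0.017 m / 0.8 = 0.0213.

Call:
arm_command --rows '[0,0,0.01,0,0,0,0.4,0,0,0.0175,0,0,0,0.4,0,0,0.0213,0,0,0,0.4,0,0,0.0225,0,0,0,0.4,0,0,0.0225,0,0,0,0.4]'

```text
clock: 16.32
eef_pos: [0.5385, 0.0621, 0.1721]
eef_rot: [-0.0, 1.0, 0.0, 0.0]
ft_force: [-0.8, -0.2, -0.7]
grip_width: 0.0481
gripper_force: 50.0
```

In the tool's units: 0.002 m / 0.8 = 0.0025, 0.001 m / 0.8 = 0.0013.

Call:
arm_command --rows '[0,0,0.0013,0,0,0,0.4,0,0,0.0025,0,0,0,0.4,0,0,0.0025,0,0,0,0.4]'

```text
clock: 16.7
eef_pos: [0.5384, 0.0622, 0.17]
eef_rot: [-0.0, 1.0, 0.0, -0.0]
ft_force: [-0.6, -0.2, -0.4]
grip_width: 0.0481
gripper_force: 50.0
```

In the tool's units: 0.002 m / 0.8 = 0.0025, 0.001 m / 0.8 = 0.0013.

Call:
arm_command --rows '[0,0,0.0013,0,0,0,0.4,0,0,0.0025,0,0,0,0.4,0,0,0.0025,0,0,0,0.4]'

```text
clock: 17.08
eef_pos: [0.5384, 0.0621, 0.1679]
eef_rot: [-0.0, 1.0, 0.0, -0.0]
ft_force: [0.0, 0.4, -0.8]
grip_width: 0.0479
gripper_force: 50.0
```

Bottom is at about 0.166 with no contact force, so I'm continuing over the bows.

Call:
arm_command --rows '[0,0,0.0013,0,0,0,0.4,0,0,0.0025,0,0,0,0.4,0,0,0.0038,0,0,0,0.4,0,0,0.0038,0,0,0,0.4]' --squeeze 58

```text
clock: 17.58
eef_pos: [0.5384, 0.0622, 0.165]
eef_rot: [-0.0, 1.0, 0.0, -0.0]
ft_force: [-0.7, 0.3, -0.3]
grip_width: 0.0479
gripper_force: 58.0
```

In the tool's units: 0.002 m / 0.8 = 0.0025, 0.001 m / 0.8 = 0.0013.

Call:
arm_command --rows '[0,0,0.0013,0,0,0,0.4,0,0,0.0025,0,0,0,0.4,0,0,0.0025,0,0,0,0.4]'

```text
clock: 17.95
eef_pos: [0.5385, 0.0625, 0.163]
eef_rot: [-0.0, 1.0, 0.0, 0.0]
ft_force: [0.3, 1.8, -0.1]
grip_width: 0.0476
gripper_force: 58.0
```

In the tool's units: 0.002 m / 0.8 = 0.0025, 0.001 m / 0.8 = 0.0013.

Call:
arm_command --rows '[0,0,0.0013,0,0,0,0.4,0,0,0.0025,0,0,0,0.4,0,0,0.0025,0,0,0,0.4]'

```text
clock: 18.32
eef_pos: [0.5387, 0.0624, 0.1614]
eef_rot: [-0.0, 1.0, 0.0, 0.0]
ft_force: [-1.1, 3.1, 4.4]
grip_width: 0.0478
gripper_force: 58.0
```

Call:
arm_command --rows '[0,0.0004,0.0013,0,0,0,0.4,0,0.0004,0.0025,0,0,0,0.4,0,0.0004,0.0038,0,0,0,0.4,0,0.0004,0.0038,0,0,0,0.4]'

```text
clock: 18.82
eef_pos: [0.5383, 0.0623, 0.1576]
eef_rot: [-0.0, 1.0, -0.0, -0.0]
ft_force: [2.2, 1.5, -2.7]
grip_width: 0.0479
gripper_force: 58.0
```

In the tool's units: 0.003 m / 0.8 = 0.0038, 0.002 m / 0.8 = 0.0025.

Call:
arm_command --rows '[0,0,0.0013,0,0,0,0.4,0,0,0.0025,0,0,0,0.4,0,0,0.0038,0,0,0,0.4,0,0,0.0038,0,0,0,0.4]'

```text
clock: 19.32
eef_pos: [0.5383, 0.0624, 0.1547]
eef_rot: [-0.0, 1.0, -0.0, -0.0]
ft_force: [2.8, 1.2, -2.5]
grip_width: 0.0477
gripper_force: 58.0
```

In the tool's units: 0.026 m / 0.8 = 0.0325, 0.024 m / 0.8 = 0.03.

Call:
arm_command --rows '[-0.0004,0,0.005,0,0,0,0.4,-0.0004,0,0.01,0,0,0,0.4,-0.0004,0,0.015,0,0,0,0.4,-0.0004,0,0.02,0,0,0,0.4,-0.0004,0,0.025,0,0,0,0.4,-0.0004,0,0.03,0,0,0,0.4,-0.0004,0,0.0325,0,0,0,0.4,-0.0004,0,0.0325,0,0,0,0.4]'

```text
clock: 20.32
eef_pos: [0.5387, 0.0624, 0.1289]
eef_rot: [-0.0, 1.0, 0.0, -0.0]
ft_force: [0.3, -0.8, -0.0]
grip_width: 0.048
gripper_force: 58.0
```

In the tool's units: 0.0025 m / 0.8 = 0.0031, 0.002 m / 0.8 = 0.0025.

Call:
arm_command --rows '[0,0,0.0013,0,0,0,0.4,0,0,0.0025,0,0,0,0.4,0,0,0.0031,0,0,0,0.4,0,0,0.0031,0,0,0,0.4]'

```text
clock: 20.82
eef_pos: [0.5387, 0.0625, 0.1265]
eef_rot: [-0.0, 1.0, 0.0, -0.0]
ft_force: [0.1, -0.3, -1.4]
grip_width: 0.0479
gripper_force: 58.0
```

In the tool's units: 0.001 m / 0.8 = 0.0013, 0.0005 m / 0.8 = 0.0006.

Call:
arm_command --rows '[0,0,0.0006,0,0,0,0.4,0,0,0.0013,0,0,0,0.4,0,0,0.0013,0,0,0,0.4]'

```text
clock: 21.2
eef_pos: [0.5388, 0.0625, 0.126]
eef_rot: [-0.0, 1.0, 0.0, 0.0]
ft_force: [-2.3, -0.3, 4.5]
grip_width: 0.0477
gripper_force: 58.0
```

In the tool's units: -0.366 m / 0.8 = -0.4575, 0.112 m / 0.8 = 0.14.

Call:
arm_command --rows '[0,0,0,0,0,0,0.8,0,0,0,0,0,0,0.8,0,0,-0.025,0,0,0,0.8,0,0,-0.0875,0,0,0,0.8,0.025,-0.0625,-0.0938,0,0,0,0.8,0.0438,-0.125,-0.0938,0,0,0,0.8,0.0625,-0.1875,-0.0938,0,0,0,0.8,0.0875,-0.25,-0.0875,0,0,0,0.8,0.1125,-0.3125,-0.05,0,0,0,0.8,0.1313,-0.375,-0.0125,0,0,0,0.8,0.14,-0.4375,0.0375,0,0,0,0.8,0.14,-0.4575,0.0875,0,0,0,0.8]' --squeeze 40

```text
clock: 22.7
eef_pos: [0.4259, -0.3067, 0.0545]
eef_rot: [0.002, 1.0, -0.001, 0.0]
ft_force: [1.1, 0.2, 0.1]
grip_width: 0.0696
gripper_force: 0.0
```

```bash
python3 - <<'E'
from h import *
s=env.get_state(); print(s['eef_pos'],s['grip_width']); print(rel([.4265,-.3035,.004]));tiles=[]
for n,(u,v),f in(('side',(215,340),5),('side',(430,290),5)):
    p,d=grab(n); t=cv2.resize(p[v-50:v+50,u-40:u+40],None,fx=f,fy=f,interpolation=cv2.INTER_CUBIC); tiles.append(t)
p,d=grab('top'); c=cams.calibration('top')
for u in range(164,196,4): print([round(float(at_d(c,u,v,d[v,u])[2]),3) for v in range(266,304,4)])
cv2.imwrite('pics/t7.png',np.hstack(tiles)[...,::-1])
E
```

```text
[ 0.42587678 -0.30672215  0.05447334] 0.0696375725428544
[-0.0006  0.0033  0.0505]
[0.002, 0.133, 0.134, 0.172, 0.172, 0.136, 0.134, 0.097, -0.003, 0.001]
[0.133, 0.133, 0.133, 0.171, 0.17, 0.133, 0.136, 0.099, 0.1, 0.002]
[0.131, 0.134, 0.126, 0.16, 0.154, 0.132, 0.133, 0.1, 0.102, -0.004]
[0.134, 0.134, 0.132, 0.138, 0.131, 0.138, 0.135, 0.099, 0.102, -0.002]
[0.136, 0.133, 0.135, 0.133, 0.131, 0.136, 0.134, 0.1, 0.101, 0.001]
[-0.0, 0.136, 0.132, 0.132, 0.134, 0.135, 0.099, 0.101, 0.101, 0.002]
[-0.001, 0.101, 0.127, 0.132, 0.129, 0.1, 0.099, 0.1, 0.098, 0.003]
[-0.001, 0.088, 0.1, 0.1, 0.1, 0.101, 0.1, 0.098, -0.001, 0.001]
```

View pics/t7.png

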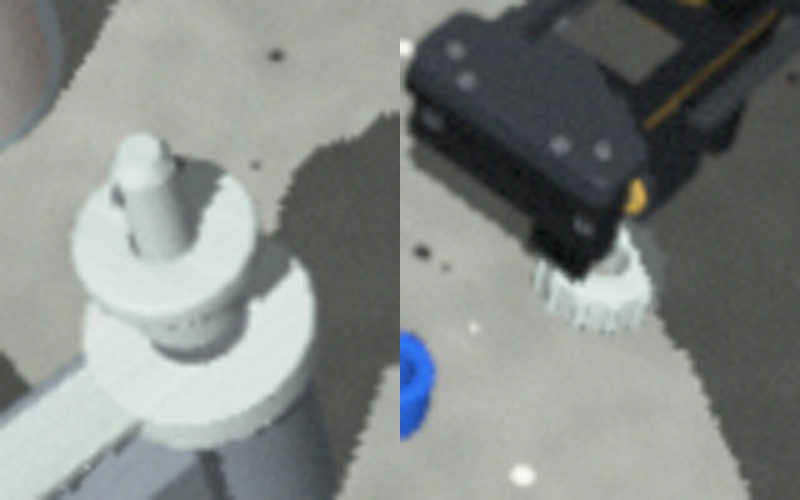

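The washer lies flat on the spacer (left tile (165,240), top at about 0.134 m). The collar is below the fingers at right tile (600,280). I'm going down to grasp it.

In the tool's units: 0.0505 m / 0.8 = 0.0631, 0.05 m / 0.8 = 0.0625.

Call:
arm_command --rows '[0,0,0,0,0,0,0.8,0,0,0.025,0,0,0,0.8,0,0,0.05,0,0,0,0.8,0,0,0.0625,0,0,0,0.8,0,0,0.0631,0,0,0,0.8,0,0,0.0631,0,0,0,0.8]'

```text
clock: 23.6
eef_pos: [0.4269, -0.3039, 0.0053]
eef_rot: [0.0, 1.0, -0.0, 0.0]
ft_force: [0.8, -0.4, 0.4]
grip_width: 0.0698
gripper_force: 0.0
```

Call:
arm_command --rows '[0,0,0,0,0,0,0.6,0,0,0,0,0,0,0.4,0,0,0,0,0,0,0.35,0,0,0,0,0,0,0.35,0,0,0,0,0,0,0.35]' --squeeze 50

```text
clock: 24.22
eef_pos: [0.4269, -0.3035, 0.0051]
eef_rot: [-0.0, 1.0, 0.0, 0.0]
ft_force: [-0.9, 0.5, 1.3]
grip_width: 0.0407
gripper_force: 50.0
```

Call:
arm_command --rows '[0,0,-0.0625,0,0,0,0.35,0,0.0125,-0.1375,0,0,0,0.35,-0.025,0.075,-0.175,0,0,0,0.35,-0.05,0.1375,-0.2063,0,0,0,0.35,-0.075,0.2,-0.2313,0,0,0,0.35,-0.1,0.2625,-0.235,0,0,0,0.35,-0.125,0.325,-0.235,0,0,0,0.35,-0.14,0.3875,-0.235,0,0,0,0.35,-0.14,0.4375,-0.235,0,0,0,0.35,-0.14,0.4575,-0.235,0,0,0,0.35,-0.14,0.4575,-0.235,0,0,0,0.35,-0.14,0.4575,-0.235,0,0,0,0.35]'

```text
clock: 25.72
eef_pos: [0.5387, 0.0604, 0.1931]
eef_rot: [0.001, 1.0, -0.0, 0.0]
ft_force: [-0.4, 0.7, -0.9]
grip_width: 0.041
gripper_force: 50.0
```

```bash
python3 - <<'E'
from h import *
s=env.get_state(); print(s['eef_pos'],s['ft_force'],rel([.5386,.0624,.175])); 
n,(u,v),f='side',(205,325),6
p,d=grab(n); t=cv2.resize(p[v-50:v+50,u-50:u+50],None,fx=f,fy=f,interpolation=cv2.INTER_CUBIC)
cv2.imwrite('pics/t8.png',t[...,::-1])
E
```

```text
[0.53872648 0.06042826 0.19314574] [-0.35368584  0.67674817 -0.86106272] [0.0001 0.002  0.0181]
```

View pics/t8.png

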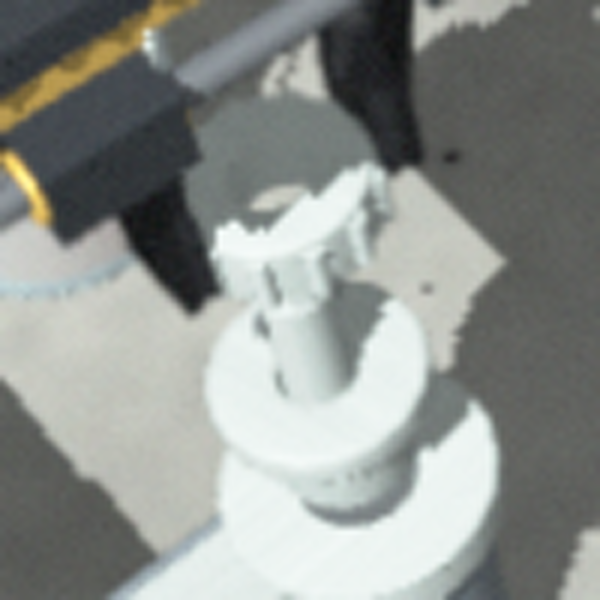

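The collar is level in the fingers, with its bore at about (280,200) above the pin, and the spacer and washer are stacked below. I'm lowering it the same way.

In the tool's units: 0.018 m / 0.8 = 0.0225, 0.017 m / 0.8 = 0.0213.

Call:
arm_command --rows '[0,0,0.01,0,0,0,0.35,0,0,0.0175,0,0,0,0.35,0,0,0.0213,0,0,0,0.35,0,0,0.0225,0,0,0,0.35,0,0,0.0225,0,0,0,0.35]'

```text
clock: 26.4
eef_pos: [0.5388, 0.0625, 0.1751]
eef_rot: [-0.0, 1.0, 0.0, 0.0]
ft_force: [-0.4, 0.5, -1.5]
grip_width: 0.0408
gripper_force: 50.0
```

In the tool's units: 0.002 m / 0.8 = 0.0025, 0.001 m / 0.8 = 0.0013.

Call:
arm_command --rows '[0,0,0.0013,0,0,0,0.35,0,0,0.0025,0,0,0,0.35,0,0,0.0025,0,0,0,0.35]'

```text
clock: 26.78
eef_pos: [0.5387, 0.0624, 0.173]
eef_rot: [-0.0, 1.0, 0.0, -0.0]
ft_force: [0.0, -0.3, -0.6]
grip_width: 0.0407
gripper_force: 50.0
```

In the tool's units: 0.002 m / 0.8 = 0.0025, 0.001 m / 0.8 = 0.0013.

Call:
arm_command --rows '[0,0,0.0013,0,0,0,0.35,0,0,0.0025,0,0,0,0.35,0,0,0.0025,0,0,0,0.35]'

```text
clock: 27.15
eef_pos: [0.5388, 0.0625, 0.171]
eef_rot: [-0.0, 1.0, 0.0, 0.0]
ft_force: [1.9, -1.1, -1.1]
grip_width: 0.0408
gripper_force: 50.0
```

In the tool's units: 0.003 m / 0.8 = 0.0038, 0.002 m / 0.8 = 0.0025.

Call:
arm_command --rows '[0,0,0.0013,0,0,0,0.35,0,0,0.0025,0,0,0,0.35,0,0,0.0038,0,0,0,0.35,0,0,0.0038,0,0,0,0.35]' --squeeze 58

```text
clock: 27.65
eef_pos: [0.5388, 0.0625, 0.168]
eef_rot: [-0.0, 1.0, 0.0, 0.0]
ft_force: [1.3, 0.8, -1.1]
grip_width: 0.0406
gripper_force: 58.0
```

In the tool's units: 0.002 m / 0.8 = 0.0025, 0.001 m / 0.8 = 0.0013.

Call:
arm_command --rows '[0,0,0.0013,0,0,0,0.35,0,0,0.0025,0,0,0,0.35,0,0,0.0025,0,0,0,0.35]'

```text
clock: 28.02
eef_pos: [0.5388, 0.0627, 0.1661]
eef_rot: [-0.0, 1.0, 0.0, 0.0]
ft_force: [2.0, 1.5, -0.3]
grip_width: 0.0407
gripper_force: 58.0
```

In the tool's units: 0.002 m / 0.8 = 0.0025, 0.001 m / 0.8 = 0.0013.

Call:
arm_command --rows '[0,0,0.0013,0,0,0,0.35,0,0,0.0025,0,0,0,0.35,0,0,0.0025,0,0,0,0.35]'

```text
clock: 28.4
eef_pos: [0.539, 0.0626, 0.1643]
eef_rot: [-0.0, 1.0, 0.0, 0.0]
ft_force: [1.0, 2.8, 3.9]
grip_width: 0.0407
gripper_force: 58.0
```

In the tool's units: 0.003 m / 0.8 = 0.0038, 0.002 m / 0.8 = 0.0025.

Call:
arm_command --rows '[-0.0003,0.0003,0.0013,0,0,0,0.35,-0.0003,0.0003,0.0025,0,0,0,0.35,-0.0003,0.0003,0.0038,0,0,0,0.35,-0.0003,0.0003,0.0038,0,0,0,0.35]'

```text
clock: 28.9
eef_pos: [0.5389, 0.0626, 0.1608]
eef_rot: [-0.0, 1.0, -0.0, 0.0]
ft_force: [3.9, 1.4, -1.5]
grip_width: 0.0404
gripper_force: 58.0
```

In the tool's units: 0.003 m / 0.8 = 0.0038, 0.002 m / 0.8 = 0.0025.

Call:
arm_command --rows '[0,0,0.0013,0,0,0,0.35,0,0,0.0025,0,0,0,0.35,0,0,0.0038,0,0,0,0.35,0,0,0.0038,0,0,0,0.35]'

```text
clock: 29.4
eef_pos: [0.5389, 0.0626, 0.1577]
eef_rot: [-0.0, 1.0, -0.0, 0.0]
ft_force: [4.0, 2.0, -1.1]
grip_width: 0.0404
gripper_force: 58.0
```

In the tool's units: 0.016 m / 0.8 = 0.02, -0.0004 m / 0.8 = -0.0005.

Call:
arm_command --rows '[-0.0005,0.0001,0.0038,0,0,0,0.35,-0.0005,0.0001,0.0075,0,0,0,0.35,-0.0005,0.0001,0.0113,0,0,0,0.35,-0.0005,0.0001,0.015,0,0,0,0.35,-0.0005,0.0001,0.0188,0,0,0,0.35,-0.0005,0.0001,0.02,0,0,0,0.35,-0.0005,0.0001,0.02,0,0,0,0.35]'

```text
clock: 30.28
eef_pos: [0.539, 0.0626, 0.1417]
eef_rot: [-0.0, 1.0, -0.0, -0.0]
ft_force: [1.5, 1.0, -2.2]
grip_width: 0.0405
gripper_force: 58.0
```

In the tool's units: 0.0025 m / 0.8 = 0.0031, 0.002 m / 0.8 = 0.0025.

Call:
arm_command --rows '[0,0,0.0013,0,0,0,0.35,0,0,0.0025,0,0,0,0.35,0,0,0.0031,0,0,0,0.35,0,0,0.0031,0,0,0,0.35]'

```text
clock: 30.78
eef_pos: [0.5392, 0.0627, 0.1394]
eef_rot: [-0.0, 1.0, -0.0, -0.0]
ft_force: [0.4, -0.7, -0.3]
grip_width: 0.0408
gripper_force: 58.0
```

In the tool's units: 0.001 m / 0.8 = 0.0013, 0.0005 m / 0.8 = 0.0006.

Call:
arm_command --rows '[0,0,0.0006,0,0,0,0.35,0,0,0.0013,0,0,0,0.35,0,0,0.0013,0,0,0,0.35]'

```text
clock: 31.15
eef_pos: [0.5395, 0.0628, 0.1391]
eef_rot: [-0.0, 1.0, 0.0, 0.0]
ft_force: [-2.4, -0.3, 6.1]
grip_width: 0.0407
gripper_force: 58.0
```

In the tool's units: -0.25 m / 0.8 = -0.3125, -0.2 m / 0.8 = -0.25.

Call:
arm_command --rows '[0,0,0,0,0,0,0.75,0,0,0,0,0,0,0.75,0,0,-0.025,0,0,0,0.75,0,0,-0.075,0,0,0,0.75,0,0,-0.1125,0,0,0,0.75,0,-0.0625,-0.1125,0,0,0,0.75,0,-0.125,-0.1125,0,0,0,0.75,0,-0.2,-0.1125,0,0,0,0.75,0,-0.25,-0.1125,0,0,0,0.75,0,-0.3125,-0.1125,0,0,0,0.75,0,-0.3125,-0.1125,0,0,0,0.75]'

```text
clock: 32.52
eef_pos: [0.5379, -0.1922, 0.2286]
eef_rot: [0.003, 1.0, -0.001, -0.0]
ft_force: [-0.2, 0.7, -0.1]
grip_width: 0.0652
gripper_force: 0.0
```

```bash
python3 - <<'E'
from h import *
n,(u,v),f='side',(212,340),6
p,d=grab(n); t=cv2.resize(p[v-50:v+50,u-50:u+50],None,fx=f,fy=f,interpolation=cv2.INTER_CUBIC)
cv2.imwrite('pics/t9.png',t[...,::-1])
p,d=grab('top'); c=cams.calibration('top')
for u in range(160,196,4): print([round(float(at_d(c,u,v,d[v,u])[2]),3) for v in range(266,304,4)])
E
```

```text
[0.0, 0.083, 0.149, 0.152, 0.154, 0.15, 0.096, 0.084, -0.001, 0.002]
[-0.002, 0.149, 0.15, 0.173, 0.173, 0.148, 0.151, 0.1, 0.003, -0.003]
[0.133, 0.152, 0.15, 0.173, 0.169, 0.151, 0.152, 0.099, 0.098, -0.0]
[0.134, 0.151, 0.153, 0.157, 0.153, 0.151, 0.153, 0.1, 0.101, -0.0]
[0.134, 0.151, 0.988, 0.152, 0.152, 0.151, 0.147, 0.101, 0.096, 0.003]
[0.132, 0.146, 0.151, 0.153, 0.154, 0.145, 0.13, 0.099, 0.097, -0.003]
[0.004, 0.135, 0.134, 0.141, 0.146, 0.133, 0.099, 0.1, 0.1, 0.001]
[-0.001, 0.103, 0.127, 0.13, 0.131, 0.098, 0.1, 0.098, 0.096, 0.003]
[0.0, 0.088, 0.102, 0.098, 0.102, 0.1, 0.102, 0.098, -0.0, -0.001]
```

View pics/t9.png

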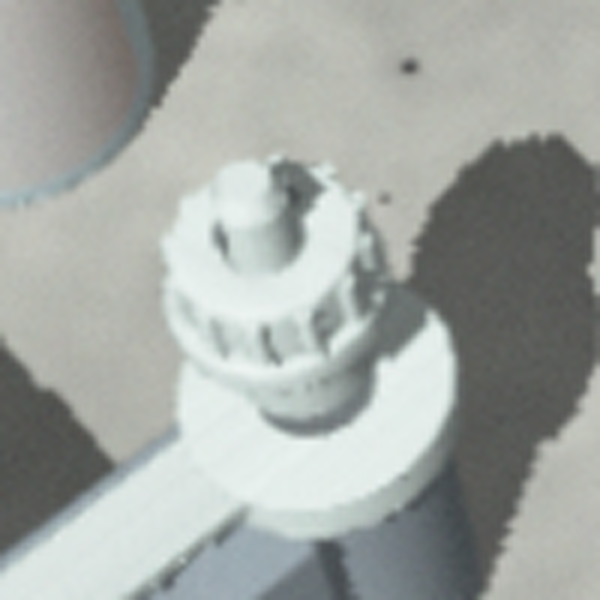

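The full stack is home: spacer, washer and collar sit flat, with the collar top at about 0.152 m (side crop (265,245)) and the pin standing free above it.

```bash
python3 -c "
from h import *
print(job.finish_job())"
```

```text
the job is handed in; nothing more can be done
None
```

The spacer, washer and collar are on the pin in that order and fully home. The highest force I read was about 6 N (read only at the end of each move), and I handed the job in at about 33 s.

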